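# Close the two-dish sample chamber

### The arm

A 6-joint arm with a two-finger parallel gripper is mounted at the origin on a cart in front of the work surface, level with it; the furniture and walls round the work are solid. World frame = base frame: x ahead of the robot, y to its left, z up, the work surface at z = 0. Lengths are in m, angles in rad, forces in N, time in s.
With the tool pointing down it reaches from about 0.4 to 0.925 m from the base axis. Payload 12.5 kg.
Tool frame: the origin (TCP) lies between the finger pads; the fingertips stand 22 mm ahead of it and the grasp point (between the pads) lies 3 mm ahead of it; z points along the fingers, y is the line along which they close (so a half turn about z gives the same grasp; the last joint's range is limited). The gripper opens to 95 mm and grips with 3 to 60 N. Pads are 20 mm wide; open, the fingers measure 119 mm over their backs; the gripper's body (75 mm by 180 mm) begins 59 mm behind the grasp point.
Start: joints at [1.002, 0.491, 1.559, -0, 1.092, -0.106], TCP at [0.279, 0.559, 0.237] pointing down, gripper open.
Joint ranges: [-3.1, 3.1], [-0.84, 2.19], [0.05, 2.79], [-1.13, 4.28], [0.06, 2.93], [-2.69, 2.69]. Speed limits (rad/s): [2.22, 2.22, 2.79, 3.14, 3.14, 3.14].

### API

Orientations are given as [roll, pitch, yaw] about the fixed x, y, z axes, in that order (R = Rz(yaw) Ry(pitch) Rx(roll)).
In Python, from bench import r, optics, close_job gives the robot as it stands. The module is installed in compiled form; this text tells all that it offers.
- The arm moves only by the tool apply_moves, never from a script. Its argument "commands" is a list of rows, each an object with "dp": the shift along the tool's x, y, z in mm, a list of three; "twist": the turn, a rotation vector about the tool's x, y, z in rad, a list of three; "hand": the opening, from 0 (shut) to 1 (fully open). In form: [{"dp": [tx, ty, tz], "twist": [rx, ry, rz], "hand": hand}, ...]. A call has exactly 5 rows; each row shifts and turns the commanded pose from where the row before left it, along the tool's axes as they then stand; what a row does not reach is not made up. A row lasts 1/10 s, in which the tool goes at most 50 mm and 8.59 degrees, less where a joint would pass 70% of its speed; a pose out of reach is approached as far as the arm can. A call is refused whole if a number of a shift passes 50 or a number of a turn 0.15, either way. A call with a gripper value outside its range is refused whole. The fingers move at their own pace and stop on an object; "grip_force" is the grip in N (left out, the last holds). Time passes only in rows, so rows that do not move let the fingers close, or fill a call up. It gives the time, the measured TCP pose, the force, the opening and the grip force at its end, in the units of the state.
- r.state(): the state, without advancing time (a new reading comes with each control period).
- optics.camera(name): name is "side" or "top" or "wrist"; returns a dict with "img" (420x560x3 uint8, red, green, blue), "camera_matrix" (3x3 intrinsics, pixels), "position" and "attitude" of the camera in the world; the wrist camera has in their place "mount" (4x4, takes a point from camera to tool coordinates, whose origin is the TCP and whose axes are the flange's). Camera axes: x right, y down, z forward; pixel columns grow to the right and rows downward; lengths in m; the calibration is good to about 2 mm. A picture is of the moment at which its call begins: read the wrist's pose just before it. There is no depth.
- close_job(): hands the job in; it is judged then, once.
The state is a dict: "time": time; "joint_positions": joint angles; "qd": joint speeds; "tau": joint torques, N m; "position": TCP position; "orientation": TCP orientation; "force": force on the tool from outside, world axes, zero at the start; "torque": the same for the moment, N m; "grip_width": finger opening in m; "gripper_force": force on a finger pad.
Only numpy, scipy, OpenCV 4.12 (cv2) and the standard library are available. Lean on these libraries where they do the work, as an engineer would, in place of code of your own. Each camera call takes 0.05 s, during which the arm holds its last target. There are 200 camera calls.

### The job

Close up the white sample chamber for the next measurement: first push the carriage with the two dishes fully home, then swing the red cam lever inward across the carriage's blue front, as far as it goes, to lock it. Only after that press both hinged covers down until each snaps shut and is held by its detent. Leave the blue-capped vial beside the chamber, the mouse and the tweezers where they are, with the vial standing.

Things in the scene. Friction and masses are not known exactly. Their poses are not given: they have to be found in the camera images.
- chamber: white two-dish sample chamber, 150 x 250 x 50 mm, fixed to the bench. Origin: centre of its underside on the bench; x runs from front to rear (the front, with carriage and lever, is at -x and faces the robot), y to the left, z up. Lever pivot on an ear at its front right corner.
- carriage (a joint): sliding carriage with a blue front sill, carrying two glass dishes of grain: m pulled out toward the front (chamber's -x); 0 = fully home against its stop, up to 0.08 out. Slides with about 2 N friction.
- carriage_front (a point): middle of the blue sill's flat front face (198 mm wide, 22 mm high, from 12 to 34 mm above the bench; this point 23 mm up). At home it lies 120 mm in front of the chamber's origin. x points inward, the way to push.
- lever (a joint): red cam lever turning about an upright pivot, rad: 0 = pointing straight forward (chamber's -x), negative = swung outward to the right (free), grows as it swings inward to the left; 1.57 = its stop, lying across the front of the sill (locked). The sill blocks it unless the carriage is home. Stiff: stays where it is left.
- lever_pivot (a point): on the lever's pivot axis, 28 mm above the bench, 129 mm in front and 130 mm to the right of the chamber's origin.
- lever_knob (a point): top centre of the black upright knob at the lever's end: 18 mm diameter, from 20 to 62 mm above the bench, 70 mm from the pivot axis. The lever's bar is 14 mm wide, from 16 to 26 mm above the bench. The lever points along this frame's -x.
- cover_left (a joint): hinge of the left cover (+ y half of the chamber), rad: 0 = fully down and held by the detent, about 0.8 = standing open (free edge up, leaning back). A stiff hinge: it stays where it is left. The detent bead is met at about 0.09 and passed below about 0.04; snapping past it takes about 10 N down at the press point.
- cover_left_hinge (a point): middle of that cover's hinge axis, which runs along the chamber's y at its rear top edge (55 mm up). The cover's plate reaches 142 mm from it toward the front, 108 mm wide, 6 mm thick, mid-plane through the axis.
- cover_left_press (a point): point on the cover's upper face, 117 mm from the hinge axis and 25 mm behind its front edge, a little outward of its middle: a good place to press. Moves with the cover; 58 mm above the bench when shut. x along the cover toward its hinge, z out of its upper face.
- cover_right (a joint): hinge of the right cover (- y half of the chamber), rad: 0 = fully down and held by the detent, about 0.8 = standing open (free edge up, leaning back). A stiff hinge: it stays where it is left. The detent bead is met at about 0.09 and passed below about 0.04; snapping past it takes about 10 N down at the press point.
- cover_right_hinge (a point): middle of that cover's hinge axis, which runs along the chamber's y at its rear top edge (55 mm up). The cover's plate reaches 142 mm from it toward the front, 108 mm wide, 6 mm thick, mid-plane through the axis.
- cover_right_press (a point): point on the cover's upper face, 117 mm from the hinge axis and 25 mm behind its front edge, a little outward of its middle: a good place to press. Moves with the cover; 58 mm above the bench when shut. x along the cover toward its hinge, z out of its upper face.
- vial_blue: bystander: glass sample vial with blue cap, 32 mm diameter, 72 mm tall, standing to the right of the chamber; origin under its centre
- mouse: bystander: black computer mouse, 112 x 57 x 39 mm, lying on the bench to the front left; origin under its centre
- tweezers: bystander: steel tweezers, 122 x 14 x 9 mm, lying to the left of the chamber; origin under its centre

How it is judged:
By the outcome, as a careful person would: the job done as asked, in the order asked, and still so for the second after the job is handed in, with the robot touching nothing.
It also fails if it takes over 58 s, if anything falls off the work surface, if the arm or the gripper's body presses on something with over 40 N, if the wrist force passes 120 N, or if a joint passes its speed limit or range.

## Working session

There is one attempt and no reset: what is moved stays moved. The work goes in short steps, Python scripts to look and compute and a tool call to move; the robot and the scene stay as the last step left them, time stands still between calls to the robot, and variables do not carry over. Pictures are saved under pics/ and viewed, at most 10 in all, crops included, and the job is handed in when it is done.

Besides the shell and the picture viewer there is one more tool, called after "Call:" by a JSON object that holds its "method" and its "body". apply_moves: Moves the arm, as the interface text tells. Its arguments: {"type":"object","properties":{"commands":{"type":"array","items":{"type":"object","properties":{"dp":{"type":"array","items":{"type":"number"}},"twist":{"type":"array","items":{"type":"number"}},"hand":{"type":"number"}}}},"grip_force":{"type":"number"}},"required":["commands"]}

```bash
mkdir -p pics; python3 - <<'E'
from bench import r, optics
import cv2,pickle
s=r.state();print(s)
d={}
for n in("side","top"):
    c=optics.camera(n);d[n]=c
    cv2.imwrite(f"pics/{n}0.png",c["img"][:,:,::-1])
    print({k:v for k,v in c.items() if k!="img"})
pickle.dump(d,open("c0.pkl","wb"))
E
```

```text
{'time': 0.0, 'joint_positions': array([ 1.00239145e+00,  4.91586824e-01,  1.55948169e+00, -2.03912485e-05,
        1.09169717e+00, -1.05568329e-01]), 'qd': array([ 1.28567259e-03, -7.67924542e-04,  9.53641662e-04, -1.60617746e-05,
        5.45396687e-04, -1.53412419e-04]), 'tau': array([ 7.80684186e-04, -6.12633634e+01, -2.58186400e+01,  6.93103625e-02,
        4.80963592e-02, -7.99474287e-05]), 'position': array([0.27889456, 0.55906244, 0.23603369]), 'orientation': array([-3.14042425e+00, -1.05621355e-04,  2.67876545e+00]), 'force': array([-0.27053015, -0.64774436,  0.40707409]), 'torque': array([-0.07565122,  0.02435584, -0.00413636]), 'gripper_force': 0.0, 'grip_width': 0.09545267516247351}
{'camera_matrix': array([[480.59079457,   0.        , 274.54717569],
       [  0.        , 480.59079457, 206.34702026],
       [  0.        ,   0.        ,   1.        ]]), 'position': array([ 1.16287032, -0.43328505,  0.77860772]), 'attitude': array([-2.38494846, -0.01012524,  1.1232634 ])}
{'camera_matrix': array([[513.99974853,   0.        , 278.83358702],
       [  0.        , 513.99974853, 199.98176891],
       [  0.        ,   0.        ,   1.        ]]), 'position': array([ 0.331416  , -0.14749393,  1.20383571]), 'attitude': array([-2.94337725,  0.00621581, -1.54460636])}
```

View pics/top0.png

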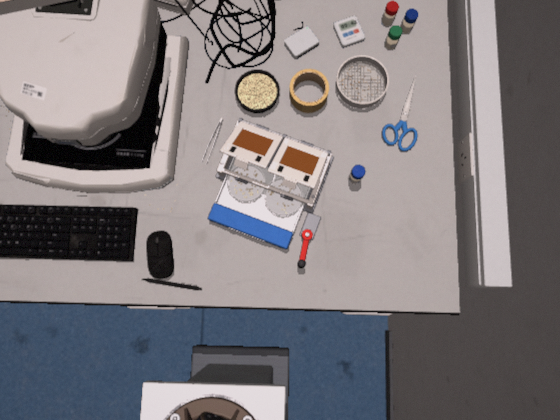

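View pics/side0.png

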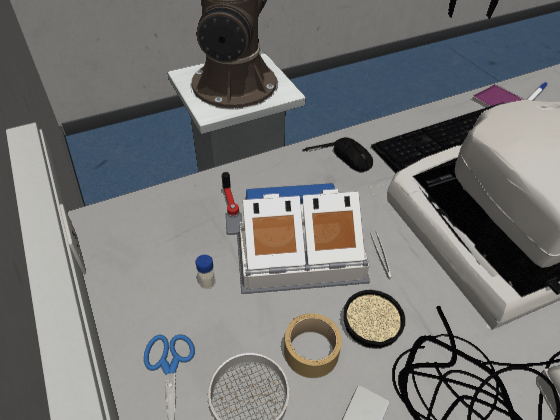

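Top view: blue sill from (209,215) to (294,240), red pivot about (307,234), black knob about (301,264), vial (358,173), mouse (160,254). The covers stand open. The side view agrees, with the vial at (205,270).

```bash
cat > h.py <<'E'
import numpy as np,cv2
from scipy.spatial.transform import Rotation as Ro
def cast(c,uv,z):
    R=Ro.from_euler('xyz',c["attitude"]).as_matrix();p=np.array(c["position"])
    uv=np.atleast_2d(uv);d=(np.c_[uv,np.ones(len(uv))]@np.linalg.inv(c["camera_matrix"]).T)@R.T
    return p+d*((z-p[2])/d[:,2])[:,None]
def proj(c,P):
    R=Ro.from_euler('xyz',c["attitude"]).as_matrix()
    q=(np.atleast_2d(P)-c["position"])@R@np.array(c["camera_matrix"]).T
    return q[:,:2]/q[:,2:]
def blob(img,lo,hi,box):
    h=cv2.cvtColor(img,cv2.COLOR_RGB2HSV);m=cv2.inRange(h,lo,hi)
    k=np.zeros_like(m);x0,y0,x1,y1=box;k[y0:y1,x0:x1]=255
    m&=k;n,l,s,ce=cv2.connectedComponentsWithStats(m);i=1+s[1:,4].argmax()
    return (l==i).astype(np.uint8),ce[i],s[i]
E
python3 - <<'E'
from h import *;import pickle
d=pickle.load(open("c0.pkl","rb"));c=d["top"];im=c["img"]
m,ce,s=blob(im,(100,120,60),(125,255,255),(195,190,305,255))
rect=cv2.minAreaRect(cv2.findContours(m,0,1)[0][0]);print("sill",ce,s,rect)
b=cv2.boxPoints(rect);print(b)
print(cast(c,b,.034).round(4),cast(c,b,.012).round(4))
m2,ce2,s2=blob(im,(0,130,80),(8,255,255),(290,215,325,275));print("red",ce2,s2)
ys,xs=np.nonzero(m2)
for y in range(ys.min(),ys.max()+1):print(y,xs[ys==y].min(),xs[ys==y].max(),end='; ')
m3,ce3,s3=blob(im,(0,0,0),(180,255,60),(292,255,312,275));print("\nknob",ce3,s3,cast(c,ce3,.062))
m4,ce4,s4=blob(im,(105,120,60),(130,255,255),(345,160,375,185));print("vial",ce4,cast(c,ce4,.072))
E
```

```text
sill [250.17032967 225.62362637] [ 208  204   85   45 1456] ((249.98597717285156, 225.7188262939453), (84.50442504882812, 17.539260864257812), 20.772253036499023)
[[207.37009 218.93349]
 [213.59045 202.53432]
 [292.60187 232.50417]
 [286.3815  248.90334]]
[[ 0.5174  0.0295  0.034 ]
 [ 0.5563  0.0172  0.034 ]
 [ 0.4909 -0.1676  0.034 ]
 [ 0.4529 -0.1542  0.034 ]] [[ 0.5209  0.0329  0.012 ]
 [ 0.5605  0.0203  0.012 ]
 [ 0.4939 -0.168   0.012 ]
 [ 0.4552 -0.1544  0.012 ]]
red [304.80110497 244.1160221 ] [300 230  13  31 181]
230 305 309; 231 303 310; 232 303 311; 233 302 311; 234 302 312; 235 302 311; 236 302 311; 237 302 311; 238 303 310; 239 303 309; 240 303 308; 241 303 308; 242 303 308; 243 303 307; 244 303 307; 245 302 307; 246 302 307; 247 302 307; 248 302 306; 249 302 306; 250 301 306; 251 301 306; 252 301 306; 253 301 305; 254 301 305; 255 300 305; 256 300 305; 257 300 305; 258 300 304; 259 300 304; 260 303 304; 
knob [301.0625 264.375 ] [298 261   7   7  32] [[ 0.41664178 -0.18729786  0.062     ]]
vial [358.06015038 171.27819549] [[ 0.62938862 -0.31250228  0.072     ]]
```

```bash
cat >> h.py <<'E'
YAW=-0.340
def setO(piv):
    return np.array(piv)-Rc@[-.129,-.130]
Rc=Ro.from_euler('z',YAW).as_matrix()[:2,:2]
E
python3 - <<'E'
from h import *;import pickle
d=pickle.load(open("c0.pkl","rb"));c=d["top"];im=c["img"]
for n,box in(("top",(290,215,325,275)),("side",(215,170,245,220))):
    c=d[n];m,ce,s=blob(c["img"],(0,130,80),(8,255,255),box)
    h=cv2.distanceTransform(m,cv2.DIST_L2,5);y,x=np.unravel_index(h.argmax(),h.shape)
    print(n,s,x,y,h.max(),cast(c,(x,y),.028),cast(c,(x,y),.034))
k=blob(d["side"]["img"],(0,0,0),(180,255,60),(218,170,233,190));print("knob side",k[1:],cast(d["side"],k[1],.041))
piv=cast(d["top"],(306.8,234.5),.030)[0,:2];O=setO(piv);print("piv",piv,"O",O)
ex,ey=Rc.T
b=np.array([[.5209,.0329],[.4552,-.1544]]).mean(0)
print("sill front chamber",Rc.T@(b-O))
kn=np.array([.4166,-.1873]);kc=Rc.T@(kn-piv);print("knob rel",kc,np.hypot(*kc),"phi",np.arctan2(kc[1],-kc[0]))
# rear hinge check: project expected chamber rear top corners
C=lambda p:np.r_[O+Rc@np.array(p[:2]),p[2]]
P=[C(p) for p in [(.075,.125,0),(.075,-.125,0),(-.075,-.125,.05),(-.075,.125,.05)]]
for n in d:
    q=proj(d[n],P);print(n,q.round(1))
    v=d[n]["img"][:,:,::-1].copy()
    for a in q:cv2.circle(v,tuple(int(t) for t in a),2,(0,255,0),-1)
    x,y=q.mean(0).astype(int);cv2.imwrite(f"pics/{n}_chk.png",cv2.resize(v[y-80:y+80,x-95:x+95],None,fx=2,fy=2))
a=cv2.imread("pics/top_chk.png");b=cv2.imread("pics/side_chk.png");cv2.imwrite("pics/chk.png",np.hstack([a,b]))
E
```

```text
top [300 230  13  31 181] 305 239 3.0 [[ 0.47741088 -0.19649927  0.028     ]] [[ 0.4766659  -0.19624921  0.034     ]]
side [224 188  15  27 186] 228 193 3.1969 [[ 0.44733663 -0.19512829  0.028     ]] [[ 0.45305626 -0.197032    0.034     ]]
knob side (array([225.55555556, 179.76068376]), array([222, 172,   8,  17, 117], dtype=int32)) [[ 0.41877492 -0.1886786   0.041     ]]
piv [ 0.48765406 -0.20038108] O [ 0.65262273 -0.12084281]
sill front chamber [-0.17519188  0.00176989]
knob rel [-0.07134891 -0.01136336] 0.07224813818085465 phi -0.15793822501746327
side [[369.9 282.2]
 [241.3 293.3]
 [235.9 217.3]
 [356.1 208.6]]
top [[238.  122.6]
 [333.5 157.4]
 [313.4 210.6]
 [212.1 172.6]]
```

View pics/chk.png

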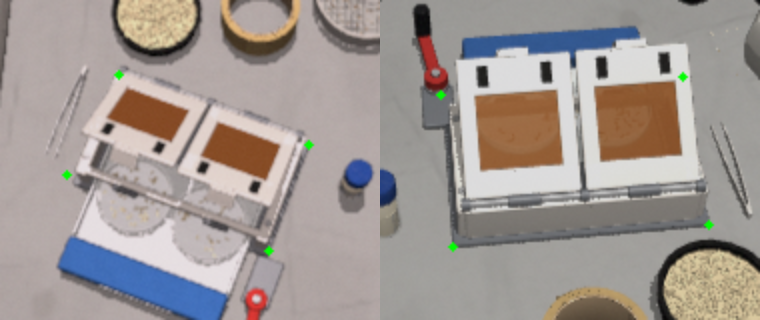

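The overlay agrees within a few mm: base corners coincide at the rear. The carriage is about 55 mm out and the lever at about -0.16 rad. Now moving: first turn and lower over the front.

```bash
cat >> h.py <<'E'
O=np.array([.6526,-.1208])
W=lambda x,y:O+Rc@np.array([x,y])
def delta(pos,x,y,z):
    "tool displacement (mm) in yaw-1.23 tool axes: x=+chamber y, y=+chamber x, z=down"
    w=Rc.T@(np.array(pos)[:2]-O);return np.array([y-w[1],x-w[0],pos[2]-z])*1000
def cham(s):
    w=Rc.T@(np.array(s["position"])[:2]-O);return np.r_[w,s["position"][2]].round(4),s["orientation"].round(3),s["force"].round(1)
E
python3 - <<'E'
from h import *;from bench import r
s=r.state();print(cham(s),delta(s["position"],-.21,0,.13),W(-.21,0))
E
```

```text
(array([-0.579 ,  0.5164,  0.2361]), array([-3.141, -0.   ,  2.679]), array([0.3, 0.5, 1.1])) [-516.37506149  369.01652608  106.14605735] [ 0.45462152 -0.05076771]
```

Call:
{"method": "apply_moves", "body": {"commands": [{"dp": [0,0,0],"twist": [0,0,0.145],"hand": 0},{"dp": [0,0,0],"twist": [0,0,0.145],"hand": 0},{"dp": [0,0,0],"twist": [0,0,0.145],"hand": 0},{"dp": [0,0,0],"twist": [0,0,0.145],"hand": 0},{"dp": [0,0,0],"twist": [0,0,0.145],"hand": 0}]}}

```text
time: 0.6
position: [0.2789, 0.5592, 0.2363]
orientation: [-3.141, 0.0, 1.948]
force: [-0.9, -0.4, -0.9]
grip_width: 0.0604
gripper_force: 0.0
```

Call:
{"method": "apply_moves", "body": {"commands": [{"dp": [0,0,0],"twist": [0,0,0.145],"hand": 0},{"dp": [0,0,0],"twist": [0,0,0.145],"hand": 0},{"dp": [0,0,0],"twist": [0,0,0.145],"hand": 0},{"dp": [0,0,0],"twist": [0,0,0.145],"hand": 0},{"dp": [0,0,0],"twist": [0,0,0.145],"hand": 0}]}}

```text
time: 1.1
position: [0.2789, 0.5591, 0.2363]
orientation: [-3.141, 0.001, 1.223]
force: [0.3, 0.7, 0.5]
grip_width: 0.0202
gripper_force: 0.0
```

Call:
{"method": "apply_moves", "body": {"commands": [{"dp": [-33,24,0],"twist": [0,0,0],"hand": 0},{"dp": [-33,24,0],"twist": [0,0,0],"hand": 0},{"dp": [-33,24,0],"twist": [0,0,0],"hand": 0},{"dp": [-33,24,0],"twist": [0,0,0],"hand": 0},{"dp": [-33,24,0],"twist": [0,0,0],"hand": 0}]}}

```text
time: 1.6
position: [0.3368, 0.362, 0.2364]
orientation: [-3.141, 0.0, 1.229]
force: [0.5, 0.3, 0.7]
grip_width: 0.0007
gripper_force: 0.0
```

Call:
{"method": "apply_moves", "body": {"commands": [{"dp": [-33,24,0],"twist": [0,0,0],"hand": 0},{"dp": [-33,24,0],"twist": [0,0,0],"hand": 0},{"dp": [-33,24,0],"twist": [0,0,0],"hand": 0},{"dp": [-33,24,0],"twist": [0,0,0],"hand": 0},{"dp": [-33,24,0],"twist": [0,0,0],"hand": 0}]}}

```text
time: 2.1
position: [0.3945, 0.1663, 0.2366]
orientation: [-3.142, -0.0, 1.229]
force: [0.5, 0.5, 0.0]
grip_width: 0.0006
gripper_force: 0.0
```

Call:
{"method": "apply_moves", "body": {"commands": [{"dp": [-33,24,20],"twist": [0,0,0],"hand": 0},{"dp": [-33,24,20],"twist": [0,0,0],"hand": 0},{"dp": [-33,24,20],"twist": [0,0,0],"hand": 0},{"dp": [-33,24,20],"twist": [0,0,0],"hand": 0},{"dp": [-33,24,20],"twist": [0,0,0],"hand": 0}]}}

```text
time: 2.6
position: [0.4523, -0.0295, 0.1358]
orientation: [3.142, -0.0, 1.229]
force: [0.7, 1.3, 0.2]
grip_width: 0.0003
gripper_force: 0.0
```

```bash
python3 - <<'E'
from h import *;from bench import r
s=r.state();print(s["time"],cham(s),delta(s["position"],-.21,0,.04))
E
```

```text
2.6 (array([-0.2193,  0.0193,  0.1358]), array([ 3.142, -0.   ,  1.229]), array([0.7, 1.3, 0.2])) [-19.27943749   9.27755236  95.7940907 ]
```

Call:
{"method": "apply_moves", "body": {"commands": [{"dp": [-5,0,30],"twist": [0,0,0],"hand": 0},{"dp": [-5,0,30],"twist": [0,0,0],"hand": 0},{"dp": [-5,0,20],"twist": [0,0,0],"hand": 0},{"dp": [-4,0,15],"twist": [0,0,0],"hand": 0},{"dp": [0,10,0],"twist": [0,0,0],"hand": 0}]}}

```text
time: 3.1
position: [0.4538, -0.049, 0.04]
orientation: [-3.137, 0.0, 1.228]
force: [0.6, 0.1, -0.7]
grip_width: 0.0003
gripper_force: 0.0
```

Call:
{"method": "apply_moves", "body": {"commands": [{"dp": [0,10,0],"twist": [0,0,0],"hand": 0},{"dp": [0,10,0],"twist": [0,0,0],"hand": 0},{"dp": [0,10,0],"twist": [0,0,0],"hand": 0},{"dp": [0,10,0],"twist": [0,0,0],"hand": 0},{"dp": [0,10,0],"twist": [0,0,0],"hand": 0}]}}

```text
time: 3.6
position: [0.5031, -0.0659, 0.042]
orientation: [3.141, -0.0, 1.229]
force: [-1.8, 1.1, 2.9]
grip_width: 0.0003
gripper_force: 1.4
```

Call:
{"method": "apply_moves", "body": {"commands": [{"dp": [0,6,0],"twist": [0,0,0],"hand": 0},{"dp": [0,5,0],"twist": [0,0,0],"hand": 0},{"dp": [0,5,0],"twist": [0,0,0],"hand": 0},{"dp": [0,4,0],"twist": [0,0,0],"hand": 0},{"dp": [0,3,0],"twist": [0,0,0],"hand": 0}]}}

```text
time: 4.1
position: [0.5242, -0.0736, 0.0416]
orientation: [-3.141, -0.0, 1.229]
force: [-5.4, 2.2, 3.5]
grip_width: 0.0003
gripper_force: 1.1
```

```bash
python3 - <<'E'
from h import *;from bench import r
s=r.state();print(s["time"],cham(s))
E
```

```text
4.1 (array([-0.1368,  0.0017,  0.0416]), array([-3.141, -0.   ,  1.229]), array([-5.4,  2.2,  3.5]))
```

Call:
{"method": "apply_moves", "body": {"commands": [{"dp": [0,2,0],"twist": [0,0,0],"hand": 0},{"dp": [0,2,0],"twist": [0,0,0],"hand": 0},{"dp": [0,1,0],"twist": [0,0,0],"hand": 0},{"dp": [0,1,0],"twist": [0,0,0],"hand": 0},{"dp": [0,1,0],"twist": [0,0,0],"hand": 0}]}}

```text
time: 4.6
position: [0.5296, -0.0755, 0.0416]
orientation: [-3.14, 0.0, 1.229]
force: [-6.9, 3.8, 5.3]
grip_width: 0.0009
gripper_force: 1.1
```

```bash
python3 - <<'E'
from h import *;from bench import r
s=r.state();print(s["time"],cham(s))
E
```

```text
4.6 (array([-0.131 ,  0.0017,  0.0416]), array([-3.14 ,  0.   ,  1.229]), array([-6.9,  3.8,  5.3]))
```

Call:
{"method": "apply_moves", "body": {"commands": [{"dp": [0,1,0],"twist": [0,0,0],"hand": 0},{"dp": [0,1,0],"twist": [0,0,0],"hand": 0},{"dp": [0,1,0],"twist": [0,0,0],"hand": 0},{"dp": [0,1,0],"twist": [0,0,0],"hand": 0},{"dp": [0,0,0],"twist": [0,0,0],"hand": 0}]}}

```text
time: 5.1
position: [0.5333, -0.0768, 0.0415]
orientation: [-3.139, 0.0, 1.229]
force: [-7.2, 3.3, 6.1]
grip_width: 0.0005
gripper_force: 3.9
```

```bash
python3 - <<'E'
from h import *;from bench import r
s=r.state();print(s["time"],cham(s))
E
```

```text
5.1 (array([-0.1272,  0.0017,  0.0415]), array([-3.139,  0.   ,  1.229]), array([-7.2,  3.3,  6.1]))
```

Call:
{"method": "apply_moves", "body": {"commands": [{"dp": [0,1,0],"twist": [0,0,0],"hand": 0},{"dp": [0,1,0],"twist": [0,0,0],"hand": 0},{"dp": [0,1,0],"twist": [0,0,0],"hand": 0},{"dp": [0,1,0],"twist": [0,0,0],"hand": 0},{"dp": [0,1,0],"twist": [0,0,0],"hand": 0}]}}

```text
time: 5.6
position: [0.5336, -0.0769, 0.0413]
orientation: [-3.128, 0.001, 1.229]
force: [-29.5, 10.6, 23.5]
grip_width: 0.0004
gripper_force: 16.3
```

```bash
python3 - <<'E'
from h import *;from bench import r,optics
s=r.state();print(s["time"],cham(s))
c=optics.camera("top");v=c["img"][:,:,::-1][100:290,180:400];cv2.imwrite("pics/t2.png",cv2.resize(v,None,fx=3,fy=3))
E
```

```text
5.6 (array([-0.1268,  0.0017,  0.0413]), array([-3.128e+00,  1.000e-03,  1.229e+00]), array([-29.5,  10.6,  23.5]))
```

View pics/t2.png

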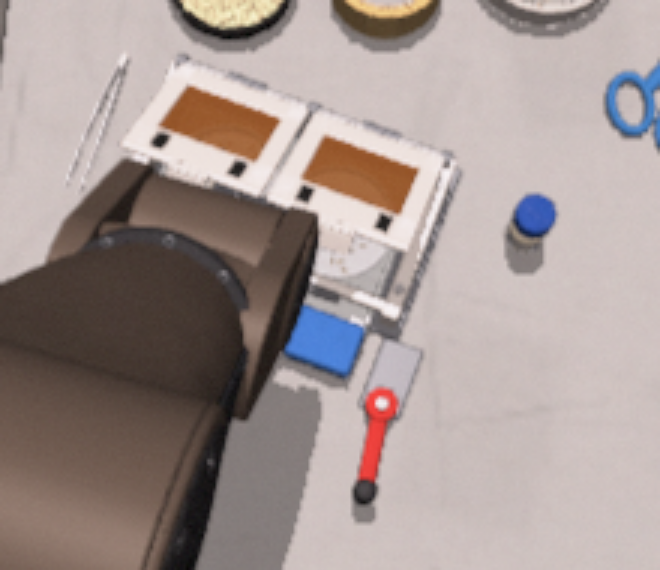

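Picture: sill in against the chamber (front-right corner at crop (350,375)), knob at crop (365,490), vial standing. Back off, lift, measure the sill again and go right of the knob.

Call:
{"method": "apply_moves", "body": {"commands": [{"dp": [0,-12,0],"twist": [0,0,0],"hand": 0},{"dp": [0,-25,0],"twist": [0,0,0],"hand": 0},{"dp": [0,-25,-20],"twist": [0,0,0],"hand": 0},{"dp": [0,-10,-30],"twist": [0,0,0],"hand": 0},{"dp": [0,0,-30],"twist": [0,0,0],"hand": 0}]}}

```text
time: 6.15
position: [0.4703, -0.0545, 0.1224]
orientation: [-3.141, 0.0, 1.229]
force: [0.4, -0.4, -0.8]
grip_width: 0.0005
gripper_force: 0.0
```

Call:
{"method": "apply_moves", "body": {"commands": [{"dp": [-35,0,0],"twist": [0,0,0],"hand": 0},{"dp": [-35,0,0],"twist": [0,0,0],"hand": 0},{"dp": [-35,0,0],"twist": [0,0,0],"hand": 0},{"dp": [-35,0,0],"twist": [0,0,0],"hand": 0},{"dp": [-35,0,0],"twist": [0,0,0],"hand": 0}]}}

```text
time: 6.65
position: [0.4125, -0.2215, 0.1219]
orientation: [3.139, 0.001, 1.229]
force: [0.1, -0.2, 1.1]
grip_width: 0.0007
gripper_force: 0.0
```

```bash
python3 - <<'E'
from h import *;from bench import r,optics
s=r.state();print(s["time"],cham(s))
for n,zz in(("top",(195,170,305,255)),("side",(220,170,380,230))):
    c=optics.camera(n);cv2.imwrite(f"pics/{n}3.png",c["img"][:,:,::-1])
    m,ce,st=blob(c["img"],(100,120,60),(125,255,255),zz);print(n,ce,st)
    rc=cv2.minAreaRect(cv2.findContours(m,0,1)[0][0]);b=cv2.boxPoints(rc)
    for z in(.012,.034):print(z,((cast(c,b,z)[:,:2]-O)@Rc).round(4).tolist())
E
```

```text
6.65 (array([-0.1928, -0.175 ,  0.1219]), array([3.139e+00, 1.000e-03, 1.229e+00]), array([ 0.1, -0.2,  1.1]))
top [259.29382889 202.53015428] [ 218  181   83   44 1426]
0.012 [[-0.1169, 0.101], [-0.0749, 0.1025], [-0.0749, -0.0973], [-0.1164, -0.0975]]
0.034 [[-0.1202, 0.0967], [-0.0789, 0.0981], [-0.079, -0.0979], [-0.1197, -0.0981]]
side [302.52631579 210.31578947] [302 205   2  12  19]
0.012 [[-0.0993, 0.0168], [-0.1316, 0.0216], [-0.1314, 0.0238], [-0.0991, 0.0189]]
0.034 [[-0.0796, 0.0127], [-0.1111, 0.0174], [-0.1109, 0.0195], [-0.0794, 0.0148]]
```

Call:
{"method": "apply_moves", "body": {"commands": [{"dp": [0,-3,25],"twist": [0,0,0],"hand": 0},{"dp": [0,0,25],"twist": [0,0,0],"hand": 0},{"dp": [0,0,17],"twist": [0,0,0],"hand": 0},{"dp": [6,0,0],"twist": [0,0,0],"hand": 0},{"dp": [5,0,0],"twist": [0,0,0],"hand": 0}]}}

```text
time: 7.25
position: [0.4138, -0.2076, 0.0548]
orientation: [-3.142, -0.0, 1.229]
force: [-0.8, -0.7, 0.1]
grip_width: 0.0006
gripper_force: 0.7
```

Call:
{"method": "apply_moves", "body": {"commands": [{"dp": [4,0,0],"twist": [0,0,0],"hand": 0},{"dp": [4,0,0],"twist": [0,0,0],"hand": 0},{"dp": [4,0,0],"twist": [0,0,0],"hand": 0},{"dp": [4,0,0],"twist": [0,0,0],"hand": 0},{"dp": [1,0,0],"twist": [0,0,0],"hand": 0}]}}

```text
time: 7.75
position: [0.4194, -0.1919, 0.0549]
orientation: [3.141, 0.0, 1.229]
force: [-1.1, 0.1, 1.3]
grip_width: 0.0004
gripper_force: 0.4
```

```bash
echo 'O=O+Rc@np.array([.003,.0015])' >> h.py; python3 - <<'E'
from h import *;from bench import r,optics
s=r.state();print(s["time"],cham(s))
E
```

```text
7.75 (array([-0.1991, -0.1463,  0.0549]), array([3.141, 0.   , 1.229]), array([-1.1,  0.1,  1.3]))
```

Call:
{"method": "apply_moves", "body": {"commands": [{"dp": [7,-1.5,0],"twist": [0,0,0.1],"hand": 0},{"dp": [7,-1.5,0],"twist": [0,0,0.1],"hand": 0},{"dp": [7,-1.5,0],"twist": [0,0,0.1],"hand": 0},{"dp": [7,-1.5,0],"twist": [0,0,0.1],"hand": 0},{"dp": [7,-1.5,0],"twist": [0,0,0.1],"hand": 0}]}}

```text
time: 8.25
position: [0.4309, -0.1586, 0.0547]
orientation: [3.141, -0.0, 0.724]
force: [-1.1, -1.7, -0.2]
grip_width: 0.0005
gripper_force: 0.6
```

```bash
cat >> h.py <<'E'
def lev(s):
    p=Rc.T@(s["position"][:2]-O)-[-.129,-.130];ph=np.pi/2-(s["orientation"][2]-YAW)
    t=np.array([np.sin(ph),np.cos(ph)]);l=np.array([-np.cos(ph),np.sin(ph)])
    return "phi %.3f along %.4f behind %.4f"%(ph,p@l,p@t)
E
python3 - <<'E'
from h import *;from bench import r,optics
s=r.state();print(s["time"],cham(s),lev(s))
a=[cv2.resize(optics.camera(n)["img"][y:y+130,x:x+130,::-1],None,fx=3,fy=3) for n,x,y in(("top",220,160),("side",190,130))]
cv2.imwrite("pics/l4.png",np.hstack(a))
E
```

```text
8.25 (array([-0.1995, -0.111 ,  0.0547]), array([ 3.141, -0.   ,  0.724]), array([-1.1, -1.7, -0.2])) phi 0.506 along 0.0708 behind -0.0176
```

View pics/l4.png

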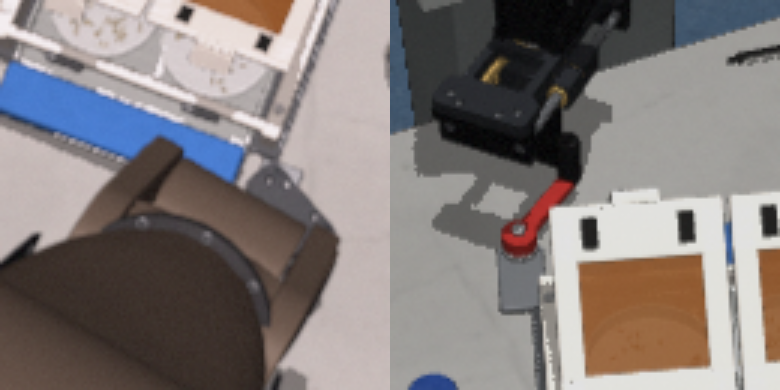

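The side view shows the red lever swinging inward with the finger behind the knob (crop (570,155)). Continuing the arc.

Call:
{"method": "apply_moves", "body": {"commands": [{"dp": [7,-1.5,0],"twist": [0,0,0.1],"hand": 0},{"dp": [7,-1.5,0],"twist": [0,0,0.1],"hand": 0},{"dp": [7,-1.5,0],"twist": [0,0,0.1],"hand": 0},{"dp": [7,-1.5,0],"twist": [0,0,0.1],"hand": 0},{"dp": [7,-1.5,0],"twist": [0,0,0.1],"hand": 0}]}}

```text
time: 8.85
position: [0.4568, -0.1349, 0.0546]
orientation: [-3.141, 0.0, 0.228]
force: [-1.3, -1.4, -0.3]
grip_width: 0.0001
gripper_force: 0.5
```

Call:
{"method": "apply_moves", "body": {"commands": [{"dp": [7,-1.5,0],"twist": [0,0,0.1],"hand": 0},{"dp": [7,-1.5,0],"twist": [0,0,0.1],"hand": 0},{"dp": [7,-1.5,0],"twist": [0,0,0.1],"hand": 0},{"dp": [5,-1.0,0],"twist": [0,0,0.07],"hand": 0},{"dp": [0,0,0],"twist": [0,0,0],"hand": 0}]}}

```text
time: 9.35
position: [0.4823, -0.1272, 0.0546]
orientation: [-3.142, -0.0, -0.139]
force: [-0.4, 0.3, -0.1]
grip_width: 0.0002
gripper_force: 0.0
```

```bash
python3 - <<'E'
from h import *;from bench import r,optics
s=r.state();print(s["time"],cham(s),lev(s))
E
```

```text
9.35 (array([-0.1614, -0.0643,  0.0546]), array([-3.142, -0.   , -0.139]), array([-0.4,  0.3, -0.1])) phi 1.370 along 0.0708 behind -0.0186
```

Call:
{"method": "apply_moves", "body": {"commands": [{"dp": [5,-1.2,0],"twist": [0,0,0.07],"hand": 0},{"dp": [5,-1.2,0],"twist": [0,0,0.07],"hand": 0},{"dp": [4,-0.8,0],"twist": [0,0,0.06],"hand": 0},{"dp": [1,0,0],"twist": [0,0,0],"hand": 0},{"dp": [1,0,0],"twist": [0,0,0],"hand": 0}]}}

```text
time: 9.85
position: [0.4934, -0.1261, 0.0541]
orientation: [-3.141, 0.011, -0.337]
force: [-23.5, 3.3, 14.6]
grip_width: 0.0003
gripper_force: 11.4
```

```bash
python3 - <<'E'
from h import *;from bench import r,optics
s=r.state();print(s["time"],cham(s),lev(s))
E
```

```text
9.85 (array([-0.1513, -0.0596,  0.0541]), array([-3.141,  0.011, -0.337]), array([-23.5,   3.3,  14.6])) phi 1.568 along 0.0705 behind -0.0221
```

Call:
{"method": "apply_moves", "body": {"commands": [{"dp": [1,0,0],"twist": [0,0,0],"hand": 0},{"dp": [1,0,0],"twist": [0,0,0],"hand": 0},{"dp": [1,0,0],"twist": [0,0,0],"hand": 0},{"dp": [0,0,0],"twist": [0,0,0],"hand": 0},{"dp": [0,0,0],"twist": [0,0,0],"hand": 0}]}}

```text
time: 10.35
position: [0.4938, -0.1261, 0.054]
orientation: [-3.141, 0.017, -0.336]
force: [-29.9, 6.6, 20.4]
grip_width: 0.0003
gripper_force: 15.7
```

```bash
python3 - <<'E'
from h import *;from bench import r,optics
s=r.state();print(s["time"],cham(s),lev(s))
E
```

```text
10.35 (array([-0.1509, -0.0595,  0.054 ]), array([-3.141,  0.017, -0.336]), array([-29.9,   6.6,  20.4])) phi 1.567 along 0.0706 behind -0.0217
```

Call:
{"method": "apply_moves", "body": {"commands": [{"dp": [-10,0,0],"twist": [0,0,0],"hand": 0},{"dp": [-20,0,0],"twist": [0,0,0],"hand": 0},{"dp": [-20,0,-30],"twist": [0,0,0],"hand": 0},{"dp": [0,0,-50],"twist": [0,0,0],"hand": 0},{"dp": [0,0,-50],"twist": [0,0,0],"hand": 0}]}}

```text
time: 10.85
position: [0.4528, -0.1116, 0.1858]
orientation: [-3.141, 0.002, -0.337]
force: [1.3, 0.1, -0.2]
grip_width: 0.0004
gripper_force: 0.0
```

Call:
{"method": "apply_moves", "body": {"commands": [{"dp": [0,-40,-40],"twist": [0,0,-0.145],"hand": 0},{"dp": [0,-30,0],"twist": [0,0,-0.145],"hand": 0},{"dp": [0,-30,0],"twist": [0,0,-0.145],"hand": 0},{"dp": [0,-30,0],"twist": [0,0,-0.145],"hand": 0},{"dp": [0,-30,0],"twist": [0,0,-0.145],"hand": 0}]}}

```text
time: 11.35
position: [0.4631, 0.0409, 0.22]
orientation: [3.142, -0.001, 0.394]
force: [1.0, -0.2, 0.5]
grip_width: 0.0004
gripper_force: 0.0
```

```bash
python3 - <<'E'
from h import *;from bench import r,optics
s=r.state();print(s["time"],cham(s),s["joint_positions"].round(2))
a=[cv2.resize(optics.camera(n)["img"][y:y+130,x:x+130,::-1],None,fx=3,fy=3) for n,x,y in(("top",220,140),("side",200,150))]
cv2.imwrite("pics/l5.png",np.hstack(a))
E
```

```text
11.35 (array([-0.2356,  0.0878,  0.22  ]), array([ 3.142e+00, -1.000e-03,  3.940e-01]), array([ 1. , -0.2,  0.5])) [-0.05  0.29  1.96  0.    0.9   1.12]
```

View pics/l5.png

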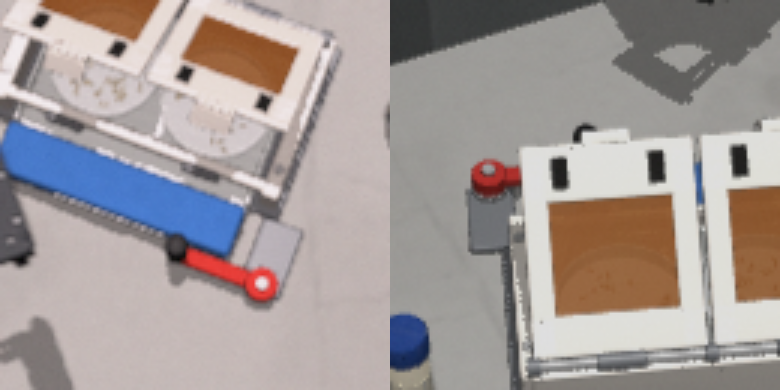

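```bash
python3 - <<'E'
from h import *;from bench import r,optics
c=optics.camera("top");im=c["img"]
k=blob(im,(0,0,0),(180,255,70),(270,212,290,232));print(k[1:])
m=blob(im,(0,130,80),(8,255,255),(270,215,320,245));print(m[1:])
for ph in(1.4,1.5,1.57):
    p=np.array([-.129,-.130])+.07*np.array([-np.cos(ph),np.sin(ph)])
    print(ph,proj(c,[np.r_[W(*p),.062],np.r_[W(*p),.041]]).round(1).tolist(),proj(c,np.r_[W(-.129,-.13),.03]))
ys,xs=np.nonzero(m[0]);print(cv2.minAreaRect(np.c_[xs,ys]),[(x,ys[xs==x].mean()) for x in range(xs.min(),xs.max()+1,2)])
q=proj(c,[np.r_[W(-.129,-.13),.026],np.r_[W(-.129,-.06),.026]]);print(q)
b=blob(im,(100,120,60),(125,255,255),(195,170,305,255))
bx=cv2.boxPoints(cv2.minAreaRect(cv2.findContours(b[0],0,1)[0][0]));print(((cast(c,bx,.034)[:,:2]-O)@Rc).round(4).tolist())
E
```

```text
(array([278.475, 222.65 ]), array([275, 218,   8,  10,  40], dtype=int32))
(array([296.91326531, 230.83673469]), array([281, 223,  32,  17, 196], dtype=int32))
1.4 [[276.6, 225.2], [276.7, 226.5]] [[306.62365129 233.06660109]]
1.5 [[277.4, 222.2], [277.5, 223.6]] [[306.62365129 233.06660109]]
1.57 [[278.1, 220.1], [278.2, 221.6]] [[306.62365129 233.06660109]]
((296.70001220703125, 229.6000213623047), (32.199378967285156, 10.28591251373291), 26.56505012512207) [(281, np.float64(226.5)), (283, np.float64(225.5)), (285, np.float64(226.5)), (287, np.float64(226.5)), (289, np.float64(227.5)), (291, np.float64(228.5)), (293, np.float64(229.5)), (295, np.float64(230.0)), (297, np.float64(230.5)), (299, np.float64(231.5)), (301, np.float64(232.5)), (303, np.float64(234.5)), (305, np.float64(234.71428571428572)), (307, np.float64(234.0)), (309, np.float64(234.71428571428572)), (311, np.float64(234.5))]
[[306.54250533 233.29865855]
 [278.20908182 222.57768636]]
[[-0.1232, 0.0946], [-0.0819, 0.0961], [-0.082, -0.0994], [-0.1227, -0.0996]]
```

Call:
{"method": "apply_moves", "body": {"commands": [{"dp": [0,0,0],"twist": [0,0,-0.14],"hand": 0},{"dp": [0,0,0],"twist": [0,0,-0.14],"hand": 0},{"dp": [0,0,0],"twist": [0,0,-0.14],"hand": 0},{"dp": [0,0,0],"twist": [0,0,-0.14],"hand": 0},{"dp": [0,0,0],"twist": [0,0,-0.14],"hand": 0}]}}

```text
time: 12.0
position: [0.4634, 0.0389, 0.2199]
orientation: [3.141, -0.0, 1.089]
force: [-0.6, -0.1, -0.0]
grip_width: 0.0006
gripper_force: 0.0
```

Call:
{"method": "apply_moves", "body": {"commands": [{"dp": [-40,5,-10],"twist": [0,0,-0.136],"hand": 0},{"dp": [-30,5,-10],"twist": [0,0,0],"hand": 0},{"dp": [-30,0,-10],"twist": [0,0,0],"hand": 0},{"dp": [-30,0,0],"twist": [0,0,0],"hand": 0},{"dp": [0,0,0],"twist": [0,0,0],"hand": 0}]}}

```text
time: 12.5
position: [0.4219, -0.0866, 0.2501]
orientation: [3.141, 0.0, 1.215]
force: [0.9, 0.8, 0.6]
grip_width: 0.0003
gripper_force: 0.0
```

```bash
python3 - <<'E'
from h import *;from bench import r,optics
import pickle
s=r.state();print(s["time"],cham(s))
c=optics.camera("wrist");print(c["mount"]);pickle.dump((s,c),open("w6.pkl","wb"))
cv2.imwrite("pics/w6.png",c["img"][:,:,::-1])
E
```

```text
12.5 (array([-0.2319, -0.0462,  0.2501]), array([3.141, 0.   , 1.215]), array([0.9, 0.8, 0.6]))
[[-1.42791424e-03 -9.66854515e-01 -2.55323929e-01  7.18988192e-02]
 [ 9.99998239e-01 -1.06974268e-03 -1.54167369e-03  9.23420781e-04]
 [ 1.21744326e-03 -2.55325681e-01  9.66854340e-01 -1.47864625e-01]
 [ 0.00000000e+00  0.00000000e+00  0.00000000e+00  1.00000000e+00]]
```

View pics/w6.png

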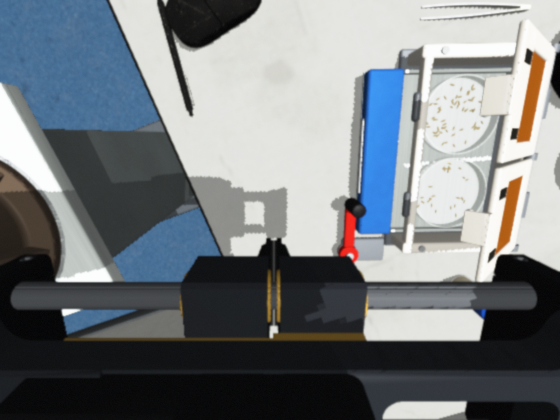

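```bash
python3 - <<'E'
from h import *;import pickle
s,c=pickle.load(open("w6.pkl","rb"));M=np.array(c["mount"]);R=Ro.from_euler('xyz',s["orientation"]).as_matrix()
Rcam=R@M[:3,:3];p=s["position"]+R@M[:3,3]
w=dict(camera_matrix=c["camera_matrix"],position=p,attitude=Ro.from_matrix(Rcam).as_euler('xyz'))
im=c["img"]
def line(m,z,rows,side):
    ys,xs=np.nonzero(m);L=[]
    for y in rows:
        x=xs[ys==y]
        if len(x):L.append((x.min() if side=="l" else x.max() if side=="r" else x.mean(),y))
    P=(cast(w,np.array(L,float),z)[:,:2]-O)@Rc;k=np.polyfit(P[:,1],P[:,0],1);return k,P.mean(0)
red=blob(im,(0,130,60),(8,255,255),(330,195,375,265));print(red[1:])
for sd in"lr":print("bar",sd,line(red[0],.026,range(212,238),sd))
blue=blob(im,(100,120,60),(125,255,255),(350,50,420,245));print(blue[1:])
print("sill front top?",line(blue[0],.034,range(80,190),"l"),line(blue[0],.034,range(80,225),"r"))
k=red[0];ys,xs=np.nonzero(k);u=(xs[ys>243].mean(),ys[ys>235].max()-7);print("pivot",(cast(w,u,.03)[:,:2]-O)@Rc)
E
```

```text
(array([348.60780669, 236.55762082]), array([339, 209,  19,  54, 538], dtype=int32))
bar l (array([ 0.01052255, -0.13798115]), array([-0.13892236, -0.08944636]))
bar r (array([-0.09042727, -0.13534629]), array([-0.1272403 , -0.08964099]))
(array([379.48189563, 147.77263046]), array([ 357,   68,   47,  166, 5634], dtype=int32))
sill front top? (array([-0.03301262, -0.12279365]), array([-0.12356153,  0.02326018])) (array([ 0.00169306, -0.08330524]), array([-0.08330276,  0.0014613 ]))
pivot [[-0.13308397 -0.13068047]]
```

```bash
python3 - <<'E'
from h import *;import pickle
d=pickle.load(open("c0.pkl","rb"));c=d["side"]
P=cast(c,[(275,270.7)],.057);h=((P[:,:2]-O)@Rc)[0];print("hinge",h)
from scipy.optimize import brentq
for hx in(.070,.075,.072):
  print(hx,[round(float(t),1) for th in(.7,.75,.8,.85,.9) for y in(-.06,) for t in proj(c,np.r_[W(hx-.142*np.cos(th),y),.055+.142*np.sin(th)])[0]],
   "top",[t.round(1).tolist() for th in(.7,.8,.9) for t in proj(d["top"],np.r_[W(hx-.142*np.cos(th),-.112),.055+.142*np.sin(th)])])
E
```

```text
hinge [ 0.06708837 -0.06213054]
0.07 [270.5, 195.5, 270.8, 195.3, 271.1, 195.2, 271.4, 195.4, 271.7, 195.8] top [[316.1, 182.9], [318.0, 177.6], [320.1, 171.9]]
0.075 [270.8, 197.4, 271.0, 197.2, 271.3, 197.2, 271.7, 197.4, 272.0, 197.8] top [[316.9, 180.8], [318.9, 175.4], [320.9, 169.7]]
0.072 [270.6, 196.2, 270.9, 196.0, 271.2, 196.0, 271.5, 196.2, 271.8, 196.6] top [[316.4, 182.1], [318.4, 176.7], [320.4, 171.0]]
```

Lever bar is parallel to the sill (slope 0.01), i.e. locked at its stop. Now the left cover.

Call:
{"method": "apply_moves", "body": {"commands": [{"dp": [22,40,0],"twist": [0,0,0],"hand": 0},{"dp": [22,40,0],"twist": [0,0,0],"hand": 0},{"dp": [22,40,0],"twist": [0,0,0],"hand": 0},{"dp": [22,40,0],"twist": [0,0,0],"hand": 0},{"dp": [20,40,0],"twist": [0,0,0],"hand": 0}]}}

```text
time: 13.05
position: [0.6496, -0.0502, 0.2494]
orientation: [-3.141, -0.0, 1.219]
force: [0.1, -0.7, -0.3]
grip_width: 0.0005
gripper_force: 0.0
```

Call:
{"method": "apply_moves", "body": {"commands": [{"dp": [0,30,0],"twist": [0,0,0],"hand": 0},{"dp": [0,14,0],"twist": [0,0,0],"hand": 0},{"dp": [0,0,20],"twist": [0,0,0],"hand": 0},{"dp": [0,0,20],"twist": [0,0,0],"hand": 0},{"dp": [0,0,20],"twist": [0,0,0],"hand": 0}]}}

```text
time: 13.55
position: [0.6891, -0.066, 0.1885]
orientation: [-3.141, -0.0, 1.219]
force: [-0.4, -0.8, 0.2]
grip_width: 0.0003
gripper_force: 0.0
```

```bash
python3 - <<'E'
from h import *;from bench import r,optics
s=r.state();print(s["time"],cham(s))
a=[cv2.resize(optics.camera(n)["img"][y:y+190,x:x+190,::-1],None,fx=2,fy=2) for n,x,y in(("top",200,90),("side",215,110))]
cv2.imwrite("pics/c7.png",np.hstack(a))
E
```

```text
13.55 (array([0.0132, 0.0624, 0.1885]), array([-3.141, -0.   ,  1.219]), array([-0.4, -0.8,  0.2]))
```

View pics/c7.png

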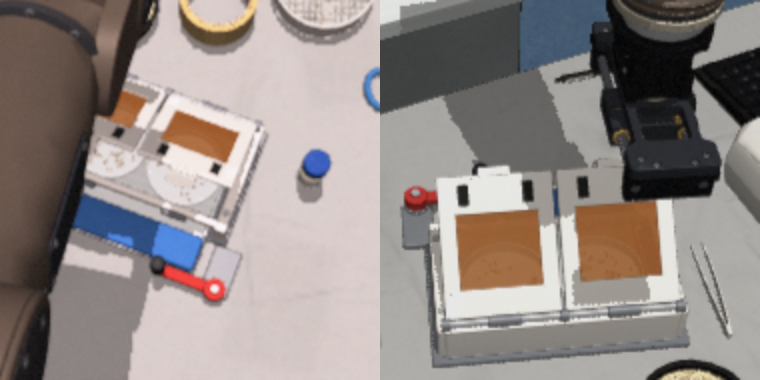

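The finger is hidden behind the gripper body at crop (670,170), above the left cover; the right cover and vial are clear. Following the arc down.

Call:
{"method": "apply_moves", "body": {"commands": [{"dp": [0,0,10],"twist": [0,0,0],"hand": 0},{"dp": [0,-3,10],"twist": [0,0,0],"hand": 0},{"dp": [0,-7,8],"twist": [0,0,0],"hand": 0},{"dp": [0,-7,8],"twist": [0,0,0],"hand": 0},{"dp": [0,-7,8],"twist": [0,0,0],"hand": 0}]}}

```text
time: 14.15
position: [0.6658, -0.0578, 0.1455]
orientation: [3.141, -0.0, 1.219]
force: [0.2, -0.0, 0.2]
grip_width: 0.0005
gripper_force: 0.2
```

```bash
python3 - <<'E'
from h import *;from bench import r
s=r.state();print(s["time"],cham(s))
E
```

```text
14.15 (array([-0.0116,  0.0623,  0.1455]), array([ 3.141, -0.   ,  1.219]), array([ 0.2, -0. ,  0.2]))
```

Call:
{"method": "apply_moves", "body": {"commands": [{"dp": [0,-5,7],"twist": [0,0,0],"hand": 0},{"dp": [0,-4,7],"twist": [0,0,0],"hand": 0},{"dp": [0,-4,7],"twist": [0,0,0],"hand": 0},{"dp": [0,-3,7],"twist": [0,0,0],"hand": 0},{"dp": [0,-2,7],"twist": [0,0,0],"hand": 0}]}}

```text
time: 14.65
position: [0.6494, -0.0518, 0.1103]
orientation: [3.142, -0.0, 1.218]
force: [0.7, -0.0, -0.1]
grip_width: 0.0004
gripper_force: 0.2
```

```bash
python3 - <<'E'
from h import *;from bench import r,optics
s=r.state();print(s["time"],cham(s))
a=[cv2.resize(optics.camera(n)["img"][y:y+190,x:x+190,::-1],None,fx=2,fy=2) for n,x,y in(("top",200,90),("side",215,110))]
cv2.imwrite("pics/c8.png",np.hstack(a))
E
```

```text
14.65 (array([-0.029 ,  0.0625,  0.1103]), array([ 3.142, -0.   ,  1.218]), array([ 0.7, -0. , -0.1]))
```

View pics/c8.png

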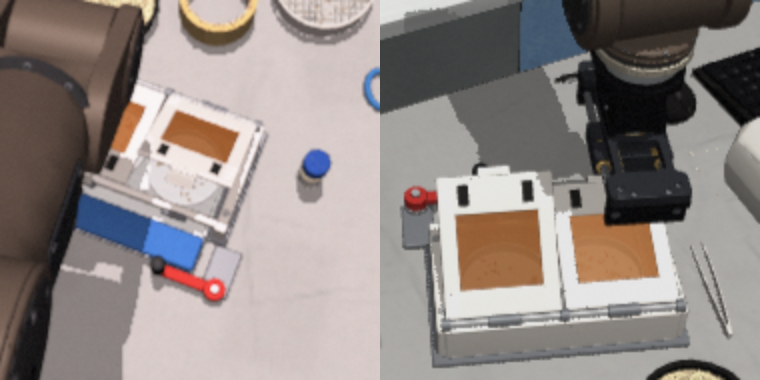

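The left cover is following down (its front edge at crop (580,185), lower than the right one's at (490,170)). Continue to the detent.

Call:
{"method": "apply_moves", "body": {"commands": [{"dp": [0,-2,7],"twist": [0,0,0],"hand": 0},{"dp": [0,-1,7],"twist": [0,0,0],"hand": 0},{"dp": [0,-1,5],"twist": [0,0,0],"hand": 0},{"dp": [0,0,3],"twist": [0,0,0],"hand": 0},{"dp": [0,0,2],"twist": [0,0,0],"hand": 0}]}}

```text
time: 15.25
position: [0.6462, -0.0506, 0.0868]
orientation: [3.141, -0.0, 1.218]
force: [-1.2, 0.8, 6.8]
grip_width: 0.0007
gripper_force: 3.8
```

Call:
{"method": "apply_moves", "body": {"commands": [{"dp": [0,0,2],"twist": [0,0,0],"hand": 0},{"dp": [0,0,2],"twist": [0,0,0],"hand": 0},{"dp": [0,0,2],"twist": [0,0,0],"hand": 0},{"dp": [0,0,1],"twist": [0,0,0],"hand": 0},{"dp": [0,0,1],"twist": [0,0,0],"hand": 0}]}}

```text
time: 15.75
position: [0.6459, -0.0505, 0.0789]
orientation: [3.141, -0.0, 1.218]
force: [-0.2, 0.1, 0.1]
grip_width: -0.0003
gripper_force: 0.0
```

Call:
{"method": "apply_moves", "body": {"commands": [{"dp": [0,0,1],"twist": [0,0,0],"hand": 0},{"dp": [0,0,1],"twist": [0,0,0],"hand": 0},{"dp": [0,0,1],"twist": [0,0,0],"hand": 0},{"dp": [0,0,1],"twist": [0,0,0],"hand": 0},{"dp": [0,0,0],"twist": [0,0,0],"hand": 0}]}}

```text
time: 16.25
position: [0.646, -0.0504, 0.0779]
orientation: [3.14, -0.0, 1.219]
force: [-11.7, 2.0, 30.0]
grip_width: 0.0003
gripper_force: 15.4
```

Call:
{"method": "apply_moves", "body": {"commands": [{"dp": [0,0,-34],"twist": [0,0,0],"hand": 0},{"dp": [0,0,-35],"twist": [0,0,0],"hand": 0},{"dp": [0,0,-35],"twist": [0,0,0],"hand": 0},{"dp": [0,0,-35],"twist": [0,0,0],"hand": 0},{"dp": [0,0,-35],"twist": [0,0,0],"hand": 0}]}}

```text
time: 16.75
position: [0.6457, -0.0505, 0.2502]
orientation: [3.142, -0.0, 1.218]
force: [-0.0, -0.2, 0.3]
grip_width: 0.0003
gripper_force: 0.0
```

Call:
{"method": "apply_moves", "body": {"commands": [{"dp": [-31,12,0],"twist": [0,0,0],"hand": 0},{"dp": [-31,12,0],"twist": [0,0,0],"hand": 0},{"dp": [-31,12,0],"twist": [0,0,0],"hand": 0},{"dp": [-31,11,0],"twist": [0,0,0],"hand": 0},{"dp": [0,0,20],"twist": [0,0,0],"hand": 0}]}}

```text
time: 17.25
position: [0.6478, -0.1872, 0.2305]
orientation: [3.137, 0.001, 1.215]
force: [0.8, 0.2, -0.4]
grip_width: 0.0004
gripper_force: 0.0
```

```bash
python3 - <<'E'
from h import *;from bench import r
s=r.state();print(s["time"],cham(s))
E
```

```text
17.25 (array([ 0.0147, -0.0657,  0.2305]), array([3.137e+00, 1.000e-03, 1.215e+00]), array([ 0.8,  0.2, -0.4]))
```

Call:
{"method": "apply_moves", "body": {"commands": [{"dp": [2,-1,22],"twist": [0,0,0],"hand": 0},{"dp": [0,0,20],"twist": [0,0,0],"hand": 0},{"dp": [0,0,10],"twist": [0,0,0],"hand": 0},{"dp": [0,-3,10],"twist": [0,0,0],"hand": 0},{"dp": [0,-7,8],"twist": [0,0,0],"hand": 0}]}}

```text
time: 17.75
position: [0.6376, -0.1774, 0.1584]
orientation: [3.141, -0.0, 1.219]
force: [-0.4, -0.0, 0.2]
grip_width: 0.0005
gripper_force: 0.0
```

Call:
{"method": "apply_moves", "body": {"commands": [{"dp": [0,-7,8],"twist": [0,0,0],"hand": 0},{"dp": [0,-7,8],"twist": [0,0,0],"hand": 0},{"dp": [0,-5,7],"twist": [0,0,0],"hand": 0},{"dp": [0,-4,7],"twist": [0,0,0],"hand": 0},{"dp": [0,-4,7],"twist": [0,0,0],"hand": 0}]}}

```text
time: 18.25
position: [0.612, -0.168, 0.1215]
orientation: [3.141, -0.0, 1.219]
force: [0.3, -0.6, -0.5]
grip_width: 0.0003
gripper_force: 0.2
```

Call:
{"method": "apply_moves", "body": {"commands": [{"dp": [0,-3,7],"twist": [0,0,0],"hand": 0},{"dp": [0,-2,7],"twist": [0,0,0],"hand": 0},{"dp": [0,-2,7],"twist": [0,0,0],"hand": 0},{"dp": [0,-1,7],"twist": [0,0,0],"hand": 0},{"dp": [0,-1,5],"twist": [0,0,0],"hand": 0}]}}

```text
time: 18.75
position: [0.6037, -0.165, 0.0882]
orientation: [-3.142, -0.0, 1.218]
force: [-0.5, -0.2, 15.7]
grip_width: 0.0003
gripper_force: 8.8
```

```bash
python3 - <<'E'
from h import *;from bench import r
s=r.state();print(s["time"],cham(s))
E
```

```text
18.75 (array([-0.0343, -0.0594,  0.0882]), array([-3.142, -0.   ,  1.218]), array([-0.5, -0.2, 15.7]))
```

Call:
{"method": "apply_moves", "body": {"commands": [{"dp": [0,0,3],"twist": [0,0,0],"hand": 0},{"dp": [0,0,2],"twist": [0,0,0],"hand": 0},{"dp": [0,0,2],"twist": [0,0,0],"hand": 0},{"dp": [0,0,2],"twist": [0,0,0],"hand": 0},{"dp": [0,0,1],"twist": [0,0,0],"hand": 0}]}}

```text
time: 19.25
position: [0.6039, -0.165, 0.0794]
orientation: [3.141, -0.0, 1.218]
force: [-3.9, 1.1, 16.0]
grip_width: 0.0007
gripper_force: 7.9
```

Call:
{"method": "apply_moves", "body": {"commands": [{"dp": [0,0,1],"twist": [0,0,0],"hand": 0},{"dp": [0,0,1],"twist": [0,0,0],"hand": 0},{"dp": [0,0,1],"twist": [0,0,0],"hand": 0},{"dp": [0,0,0],"twist": [0,0,0],"hand": 0},{"dp": [0,0,0],"twist": [0,0,0],"hand": 0}]}}

```text
time: 19.75
position: [0.6047, -0.1652, 0.0782]
orientation: [3.138, -0.0, 1.219]
force: [-4.5, 1.7, 23.7]
grip_width: 0.0003
gripper_force: 19.6
```

Call:
{"method": "apply_moves", "body": {"commands": [{"dp": [0,0,-20],"twist": [0,0,0],"hand": 0},{"dp": [0,0,-40],"twist": [0,0,0],"hand": 0},{"dp": [0,0,-40],"twist": [0,0,0],"hand": 0},{"dp": [0,0,-40],"twist": [0,0,0],"hand": 0},{"dp": [0,0,-30],"twist": [0,0,0],"hand": 0}]}}

```text
time: 20.25
position: [0.6041, -0.1651, 0.2483]
orientation: [3.139, -0.0, 1.218]
force: [0.1, -0.2, 0.1]
grip_width: 0.0002
gripper_force: 0.0
```

Call:
{"method": "apply_moves", "body": {"commands": [{"dp": [45,-20,0],"twist": [0,0,0],"hand": 0},{"dp": [45,-20,0],"twist": [0,0,0],"hand": 0},{"dp": [45,-20,0],"twist": [0,0,0],"hand": 0},{"dp": [45,-20,0],"twist": [0,0,0],"hand": 0},{"dp": [45,-20,0],"twist": [0,0,0],"hand": 0}]}}

```text
time: 20.75
position: [0.5873, 0.0826, 0.2458]
orientation: [3.141, -0.0, 1.218]
force: [0.4, 0.2, 0.5]
grip_width: 0.0004
gripper_force: 0.0
```

Call:
{"method": "apply_moves", "body": {"commands": [{"dp": [45,-20,0],"twist": [0,0,0],"hand": 0},{"dp": [45,-20,0],"twist": [0,0,0],"hand": 0},{"dp": [45,-20,0],"twist": [0,0,0],"hand": 0},{"dp": [0,0,0],"twist": [0,0,0],"hand": 0},{"dp": [0,0,0],"twist": [0,0,0],"hand": 0}]}}

```text
time: 21.25
position: [0.5776, 0.2291, 0.2454]
orientation: [-3.141, 0.0, 1.221]
force: [0.9, -0.8, -0.4]
grip_width: 0.0006
gripper_force: 0.0
```

```bash
python3 - <<'E'
from h import *;from bench import r,optics
s=r.state();print(s["time"],cham(s))
a=[cv2.resize(optics.camera(n)["img"][y:y+190,x:x+190,::-1],None,fx=2,fy=2) for n,x,y in(("top",200,90),("side",200,110))]
cv2.imwrite("pics/c9.png",np.hstack(a))
E
```

```text
21.25 (array([-0.1904,  0.3033,  0.2454]), array([-3.141,  0.   ,  1.221]), array([ 0.9, -0.8, -0.4]))
```

View pics/c9.png

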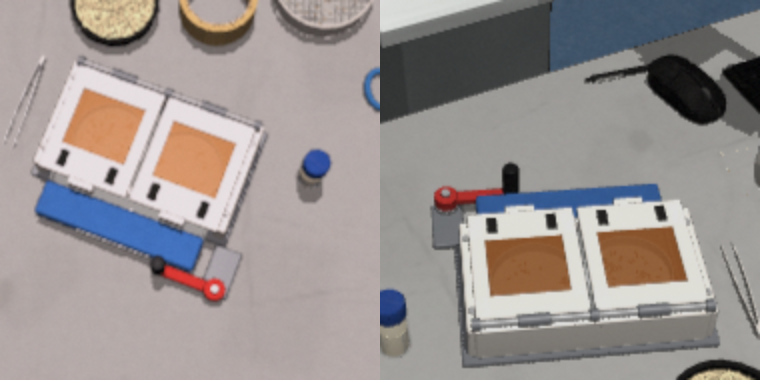

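Both covers lie flat and the lever lies along the sill; vial, mouse and tweezers are in place. One numeric check of the lever angle, now unobstructed.

```bash
python3 - <<'E'
from h import *;from bench import optics
for n,box,kb in(("top",(270,212,320,245),(270,212,290,232)),("side",(210,190,262,225),(248,190,262,207))):
    c=optics.camera(n);im=c["img"]
    m=blob(im,(0,130,60),(8,255,255),box);ys,xs=np.nonzero(m[0]);k=blob(im,(0,0,0),(180,255,70),kb)
    kn=((cast(c,k[1],.045)[:,:2]-O)@Rc)[0]
    lo,hi=(288,300) if n=="top" else (236,248)
    for e in(np.min,np.max):
        L=np.array([(x,e(ys[xs==x])) for x in range(lo,hi) if (xs==x).any()],float)
        if len(L)<5:print("few");continue
        P=(cast(c,L,.026)[:,:2]-O)@Rc;print(n,"edge slope",np.polyfit(P[:,1],P[:,0],1).round(3),P.mean(0).round(4))
    print(n,m[2],"knob",kn)
E
```

```text
top edge slope [-0.002 -0.126] [-0.1258 -0.0967]
top edge slope [ 0.007 -0.136] [-0.1369 -0.1008]
top [281 223  32  17 196] knob [-0.13162201 -0.06170604]
side edge slope [ 0.148 -0.116] [-0.1326 -0.1127]
side edge slope [-0.146 -0.133] [-0.116  -0.1137]
side [227 204  35  11 177] knob [-0.12828913 -0.0707383 ]
```

```bash
python3 -c "
from bench import close_job
print(close_job())"
```

```text
the job is handed in; nothing more can be done
None
```

The job is handed in. The carriage is fully home, the lever is locked across the sill at its stop, and both covers were then pressed shut past their detents. The vial is standing, and the vial, mouse and tweezers were left where they were.

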